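Clear the graining bench in the lithography workshop

TASK

Clear the graining bench by sorting the five loose things into their trays: stand both grit shakers in the green tray, stand both yellow ink tins in the black tray, and lay the grey-green rubbing stone flat and lengthwise in the white ribbed drip tray. Keep the shakers upright all the while, since grit pours from their pierced tops. Set everything down on the tray floor rather than dropping it, and leave the ink knife and the brush where they lie.

Things in the scene. Friction and masses are not known exactly. Their poses are not given: they have to be found in the camera images.
- coarse_shaker_mid (a point): Red grit shaker: steel cylinder 52 mm in diameter (53 at the collar), 80 mm tall with its low domed, pierced top, red band round the body and red top; coarse grit. Stands upright on the table at the start. The point is on its axis, half-way up (40 mm above its foot); z up. About 240 g.
- fine_shaker_mid (a point): Blue grit shaker: steel cylinder 52 mm in diameter (53 at the collar), 80 mm tall with its low domed, pierced top, blue band round the body and blue top; fine grit. Stands upright on the table at the start. The point is on its axis, half-way up (40 mm above its foot); z up. About 240 g.
- black_ink_mid (a point): Black-lidded ink tin: yellow cylinder 58 mm in diameter, 58 mm tall with its flat black lid (the upper 8 mm, 57 mm in diameter). Stands upright on the table at the start. The point is on its axis, half-way up (29 mm above its foot); z up. About 220 g.
- orange_ink_mid (a point): Orange-lidded ink tin: yellow cylinder 58 mm in diameter, 58 mm tall with its flat orange lid (the upper 8 mm, 57 mm in diameter). Stands upright on the table at the start. The point is on its axis, half-way up (29 mm above its foot); z up. About 220 g.
- rub_stone_mid (a point): Rubbing stone: plain grey-green block 90 mm long (x), 32 mm wide (y), 30 mm high (z), lying flat on the table. The point is its centre, 15 mm above its underside. About 200 g.
- grit_tray: Grit tray: dark green painted steel tray for the shakers, 106 mm (its x) by 168 mm (its y, the long way) outside, 18 mm high, walls and floor 4 mm thick, fixed to the table. Origin at the centre of its underside, on the table; z up. Its floor is 4 mm above the table; two shakers fit side by side along y, for instance 38 mm either side of the middle.
- ink_tray: Ink tray: black plastic tray for the tins, 106 mm (its x) by 168 mm (its y, the long way) outside, 18 mm high, walls and floor 4 mm thick, fixed to the table. Origin at the centre of its underside, on the table; z up. A 7 mm grip tab sticks out at each end (seen only). Its floor is 4 mm above the table; two tins fit side by side along y, for instance 38 mm either side of the middle.
- drip_tray: Drip tray: white plastic tray with cross ribs, for the rubbing stone, 106 mm (its x) by 168 mm (its y, the long way) outside, 18 mm high, walls and floor 4 mm thick, fixed to the table. Origin at the centre of its underside, on the table; z up. Low ribs run along x; things rest on the rib tops, 8 mm above the table.
- ink_knife_mid (a point): Ink knife, to be left alone: dark wooden handle and thin steel blade, 210 mm long (along x, blade to +x), 24 mm wide, 14 mm high, lying flat among the things. The point is at half height where handle meets blade. Loose.
- brush_mid (a point): Flat brush, to be left alone: red handle, steel ferrule, dark bristles, 180 mm long (along x, bristles to +x), 30 mm wide, 15 mm high, lying flat among the things. The point is at half height, near the middle of its length. Loose.

How it is judged (in metres and radians):
At the end, for the whole second after the job is handed in: Both shakers and both tins stand upright (within 7 degrees) on the floor of the green and the black tray, the stone lies flat on the white tray's ribs, within 20 degrees of its length; anywhere in the tray will do, not on a wall or another thing; all let go, slower than 20 mm/s (x of coarse_shaker_mid in the frame of grit_tray between -0.03 and 0.03 m and y of coarse_shaker_mid in the frame of grit_tray between -0.06 and 0.06 m and z of coarse_shaker_mid in the frame of grit_tray between 0.038 and 0.05 m and angle between each of coarse_shaker_mid, fine_shaker_mid, black_ink_mid, orange_ink_mid, rub_stone_mid's own z axis and vertical below 0.12 rad and linear speed of each of coarse_shaker, fine_shaker, black_ink, orange_ink, rub_stone below 0.02 m/s and x of fine_shaker_mid in the frame of grit_tray between -0.03 and 0.03 m and y of fine_shaker_mid in the frame of grit_tray between -0.06 and 0.06 m and z of fine_shaker_mid in the frame of grit_tray between 0.038 and 0.05 m and x of black_ink_mid in the frame of ink_tray between -0.028 and 0.028 m and y of black_ink_mid in the frame of ink_tray between -0.058 and 0.058 m and z of black_ink_mid in the frame of ink_tray between 0.027 and 0.039 m and x of orange_ink_mid in the frame of ink_tray between -0.028 and 0.028 m and y of orange_ink_mid in the frame of ink_tray between -0.058 and 0.058 m and z of orange_ink_mid in the frame of ink_tray between 0.027 and 0.039 m and x of rub_stone_mid in the frame of drip_tray between -0.038 and 0.038 m and y of rub_stone_mid in the frame of drip_tray between -0.045 and 0.045 m and z of rub_stone_mid in the frame of drip_tray between 0.018 and 0.029 m and angle between the x axis of rub_stone_mid and the y axis of drip_tray, either way round below 0.35 rad); the robot touches nothing.
It fails at once if the ink knife or the brush is pushed more than 20 mm from where it lay (distance of any of ink_knife_mid, brush_mid from where it was at the start of the episode above 0.02 m).
It fails at once if a shaker is tipped more than about 35 degrees, so that grit spills (angle between any of coarse_shaker_mid, fine_shaker_mid's own z axis and vertical above 0.6 rad).
It fails at once if one of the five things is dropped (falls free for more than about 25 mm) ((linear speed of coarse_shaker above 0.7 m/s and contact force between the fingers and coarse_shaker below 0.05 N) or (linear speed of fine_shaker above 0.7 m/s and contact force between the fingers and fine_shaker below 0.05 N) or (linear speed of black_ink above 0.7 m/s and contact force between the fingers and black_ink below 0.05 N) or (linear speed of orange_ink above 0.7 m/s and contact force between the fingers and orange_ink below 0.05 N) or (linear speed of rub_stone above 0.7 m/s and contact force between the fingers and rub_stone below 0.05 N)).
It also fails if it takes over 128 s, if anything falls off the work surface, if the arm or the gripper's body presses on something with over 40 N, if the wrist force passes 120 N, or if a joint passes its speed limit or range.

ROBOT

A 6-joint arm with a two-finger parallel gripper is mounted at the origin on the work surface. World frame = base frame: x ahead of the robot, y to its left, z up, the work surface at z = 0. Lengths are in m, angles in degrees, forces in N, time in s.
With the tool pointing down it reaches from about 0.35 to 0.975 m from the base axis. Payload 4.9 kg.
Tool frame: the origin (TCP) lies between the finger pads; the fingertips stand robot.finger_overhang ahead of it and the grasp point (between the pads) lies 2 mm behind it (robot.finger_overhang is the distance from the TCP to the fingertips, in m); z points along the fingers, y is the line along which they close (so a half turn about z gives the same grasp; the last joint's range is limited). The gripper opens to 85 mm and grips with 20 to 120 N. Pads are 22 mm wide; open, the fingers measure 114 mm over their backs; the gripper's body (76 mm by 85 mm) begins 54 mm behind the grasp point. The pads swing forward as they close: fully open they stand 13 mm farther back than shut.
Start: joints at [-72.365, 3.019, 92.412, -0, 84.569, -6.818], TCP at [0.259, -0.569, 0.248] pointing down, gripper open.
Joint ranges: [-172.51, 172.51], [-57.92, 126.97], [3.15, 148.05], [-58.71, 238.71], [5.1, 150.11], [-179.66, 179.66]. Speed limits (degrees/s): [147.25, 147.25, 180, 180, 180, 180].

INTERFACE

Orientations are given as a 3x3 rotation matrix whose columns are the frame's x, y, z axes.
In Python, from plant import robot gives the robot as it stands. The module is installed in compiled form; this text tells all that it offers. Calls block until the motion is done:
- robot.reach(position, orientation): joint-space move of the TCP to a pose.
- robot.move_l(position, rotation=None, vel=0.15): straight line of the TCP; rotation=None keeps the orientation; vel is the mean speed in m/s.
- robot.move_j(angles): joint-space move.
- robot.set_gripper(opening, grasp_force=None): opening from 0.0 (shut) to 1.0 (fully open); grasp_force is the grip in N (None keeps the last); returns when the fingers have stopped.
- robot.pause(seconds).
- robot.solve_ik(position, orientation): joint angles nearest the present ones, or None.
- robot.read_state(): the state.
- robot.get_image(name): name is "scene" or "top" or "wrist"; returns a dict with "color" (400x640x3 uint8, red, green, blue), "fx", "fy", "cx", "cy" (pixels), "world_to_cam" (4x4, takes a point from world to camera coordinates). Camera axes: x right, y up, looking along -z (the intrinsics and any distortion apply to the point x, -y, -z); pixel columns grow to the right and rows downward; lengths in m; the calibration is good to about 2 mm. A picture is of the moment at which its call begins. There is no depth.
A pose or a line that the arm cannot do raises robot.Unreachable and nothing moves.
- robot.close_job(): hands the job in; it is judged then, once.
Trained networks look in a picture, given as the dict that the camera call returned (one of the last four; its "shot" number tells which), for a name from the list of things; names that differ only in an ending like _2 or _b are one class to them, and where a whole thing is asked for, a point or a joint stands for the part that bears it (a point fixed in the world has none). Each returns a list of dicts, best first, with "score" (0 to 1); they miss things now and then, are a little off and sometimes report something else, mostly with a low value. They report only what shows in the picture. A call takes as long as a camera call.
- robot.boxes_of(thing, picture): "point" ([x, y, z] in m, in the coordinates of the camera as it stood for that picture, good to about 4 mm: the middle of the surface that is visible of it).
The state is a dict: "time_s": time; "qpos": joint angles; "joint_vel": joint speeds; "joint_torque": joint torques, N m; "eef_pos": TCP position; "eef_rot": TCP orientation; "wrist_force": force on the tool from outside, world axes, zero at the start; "moment": the same for the moment, N m; "finger_gap": opening from 0.0 (shut) to 1.0 (fully open); "grip_force": force on a finger pad.
Only numpy, scipy, OpenCV 4.12 (cv2) and the standard library are available. Lean on these libraries where they do the work, as an engineer would, in place of code of your own. Each camera call takes 0.05 s, during which the arm holds its last target. There are 200 camera calls.

## Working session

There is one attempt and no reset: what is moved stays moved. The work goes in short steps, each a Python script; the robot and the scene stay as the last script left them, time stands still between calls to the robot, and variables do not carry over. Pictures are saved under pics/ and viewed, at most 14 in all, crops included, and the job is handed in when it is done.

```bash
mkdir -p pics; cat > h.py <<'E'
from plant import robot
import numpy as np, cv2
def save(p,n): cv2.imwrite('pics/'+n+'.png',cv2.cvtColor(p['color'],cv2.COLOR_RGB2BGR))
def w(p,pt): return (np.linalg.inv(p['world_to_cam'])@np.r_[pt,1])[:3]
def px(p,P):
    c=p['world_to_cam']@np.r_[P,1]; return np.array([p['cx']+p['fx']*c[0]/-c[2], p['cy']+p['fy']*-c[1]/-c[2]])
def ray(p,u,v,z):
    M=np.linalg.inv(p['world_to_cam']); d=M[:3,:3]@np.array([(u-p['cx'])/p['fx'],-(v-p['cy'])/p['fy'],-1]); o=M[:3,3]
    return o+d*(z-o[2])/d[2]
E
python3 - <<'E'
from h import *
np.set_printoptions(precision=3,suppress=True)
p=robot.get_image('top');save(p,'top');q=robot.get_image('scene');save(q,'scene')
print(robot.finger_overhang,robot.read_state()['time_s'],[k for k in p], np.linalg.inv(p['world_to_cam']))
for n in 'coarse_shaker_mid fine_shaker_mid black_ink_mid orange_ink_mid rub_stone_mid grit_tray ink_tray drip_tray ink_knife_mid brush_mid'.split():
    for nm,i in (('top',p),('scene',q)):
        for r in robot.boxes_of(n,i)[:3]: print(n,nm,round(r['score'],2),w(i,r['point']),px(i,w(i,r['point'])))
E
```

```text
0.017 0.1 ['color', 'fx', 'fy', 'cx', 'cy', 'world_to_cam', 'shot'] [[-0.02   0.983 -0.182  0.355]
 [-1.    -0.017  0.019  0.013]
 [ 0.016  0.182  0.983  1.027]
 [ 0.     0.     0.     1.   ]]
coarse_shaker_mid top 0.92 [0.631 0.214 0.072] [229.64  159.641]
coarse_shaker_mid scene 0.87 [0.656 0.206 0.053] [425.847 217.526]
coarse_shaker_mid scene 0.29 [ 0.623 -0.028  0.001] [318.445 251.623]
fine_shaker_mid top 0.73 [ 0.448 -0.002  0.079] [318.048 231.141]
fine_shaker_mid scene 0.67 [ 0.473 -0.008  0.054] [304.35  189.536]
black_ink_mid top 0.91 [0.491 0.163 0.059] [250.326 215.855]
black_ink_mid scene 0.65 [0.514 0.156 0.042] [374.851 188.749]
black_ink_mid scene 0.61 [ 0.625 -0.029  0.002] [318.066 251.966]
orange_ink_mid top 0.72 [ 0.635 -0.233  0.06 ] [407.386 156.568]
orange_ink_mid scene 0.86 [ 0.662 -0.235  0.055] [218.839 274.375]
rub_stone_mid top 0.92 [ 0.471 -0.178  0.027] [386.712 222.636]
rub_stone_mid top 0.48 [ 0.449 -0.004  0.078] [318.799 230.765]
rub_stone_mid scene 0.78 [ 0.489 -0.182  0.032] [232.769 218.304]
rub_stone_mid scene 0.29 [ 0.482 -0.371  0.003] [146.668 246.402]
grit_tray top 0.65 [ 0.482 -0.368  0.004] [456.965 218.145]
grit_tray scene 0.69 [ 0.479 -0.372  0.002] [146.508 245.735]
ink_tray top 0.64 [ 0.624 -0.024  0.001] [324.499 168.101]
ink_tray top 0.54 [0.4   0.086 0.016] [283.39  253.308]
ink_tray scene 0.67 [ 0.622 -0.03   0.001] [317.273 251.41 ]
drip_tray top 0.76 [0.501 0.37  0.006] [173.551 215.961]
drip_tray top 0.54 [ 0.471 -0.18   0.029] [387.76  222.507]
drip_tray scene 0.69 [0.504 0.369 0.004] [445.    181.018]
ink_knife_mid top 0.59 [ 0.413 -0.082  0.011] [349.344 246.923]
ink_knife_mid top 0.57 [ 0.619 -0.026  0.002] [325.293 169.788]
ink_knife_mid scene 0.63 [ 0.43  -0.085  0.01 ] [269.217 200.319]
brush_mid top 0.34 [0.628 0.215 0.071] [229.202 160.992]
brush_mid scene 0.83 [0.417 0.081 0.011] [330.998 182.994]
```

```bash
python3 -c "
import cv2
a=cv2.imread('pics/top.png')[100:300,120:500]
cv2.imwrite('pics/topc.png',cv2.resize(a,(760,400),interpolation=cv2.INTER_CUBIC))"
```

```text
(no output)
```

View pics/topc.png

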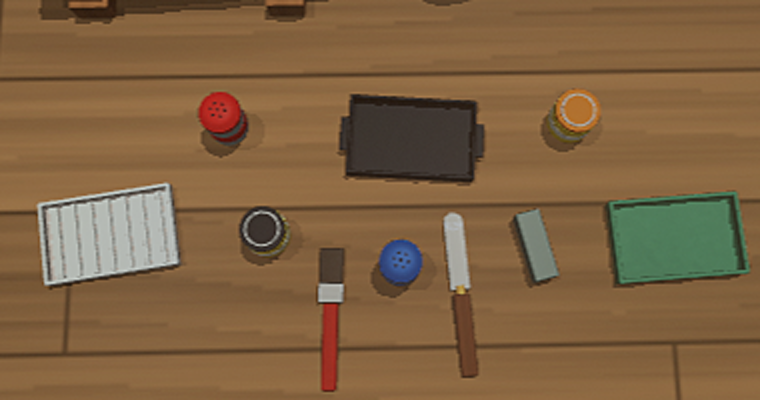

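View pics/scene.png

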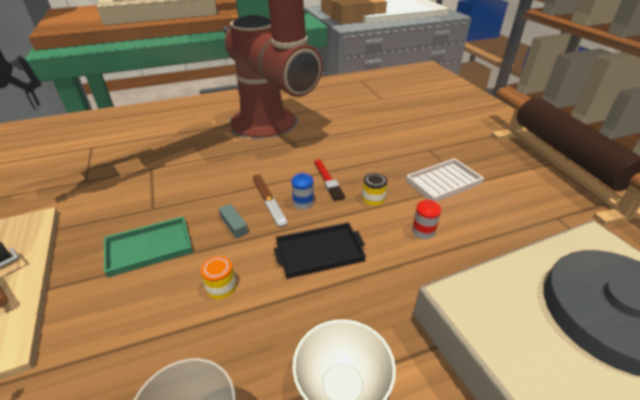

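The top view (crop ×2, origin at 120,100) shows the lid centres at red (221,113), blue (400,261), black (264,229) and orange (577,111). The stone is near (536,246), with the knife about 75 px to its left and the brush at (330,320). The trays are green on the right, black in the middle and white on the left. The network's points agree with this, and the low-score extras are wrong. Next I'll compute the poses.

```bash
cat > poses.py <<'E'
from h import *
import json
np.set_printoptions(precision=3,suppress=True)
p=robot.get_image('top'); R=lambda u,v,z: ray(p,120+u/2,100+v/2,z)[:2]
d={}
for n,u,v,z in [('red',221,113,.076),('blue',400,261,.076),('black',264,229,.058),('orange',577,111,.058)]: d[n]=list(R(u,v,z))
for n,c in dict(drip=[(39,204),(169,184),(179,263),(48,285)],ink=[(350,96),(478,100),(473,182),(346,179)],grit=[(609,203),(738,193),(748,271),(616,284)]).items():
    P=np.array([R(u,v,.018) for u,v in c]); m=P.mean(0); e=(P[0]+P[3]-P[1]-P[2])/2; print(n,np.linalg.norm(e),np.linalg.norm(P[0]+P[1]-P[2]-P[3])/2)
    d[n]=[*m,np.degrees(np.arctan2(e[1],e[0]))]   # direction of tray long axis
# stone: segment greyish-green around it
c=p['color'][200:250,370:405].astype(int); m=((c[...,1]>=c[...,0])).astype(np.uint8)
m=cv2.morphologyEx(m,cv2.MORPH_OPEN,np.ones((2,2)))
ys,xs=np.nonzero(m); P=np.array([ray(p,x+370,y+200,.025)[:2] for x,y in zip(xs,ys)]).astype(np.float32)
r=cv2.minAreaRect(P); b=cv2.boxPoints(r); e=max([b[1]-b[0],b[2]-b[1]],key=np.linalg.norm); print(len(P),r[1])
d['stone']=[*map(float,r[0]),float(np.degrees(np.arctan2(e[1],e[0])))]
d={k:[float(x) for x in v] for k,v in d.items()}; json.dump(d,open('d.json','w'))
for k in d: print(k,np.array(d[k]))
print(robot.read_state()['eef_rot'])
E
python3 poses.py
```

```text
drip 0.16622306033259487 0.10464603787170616
ink 0.16762588461786668 0.11188530862279046
grit 0.17105049468151598 0.10340293569736073
433 (0.08891280740499496, 0.03180650621652603)
red [0.638 0.211]
blue [ 0.45  -0.007]
black [0.494 0.159]
orange [ 0.639 -0.237]
drip [ 0.497  0.363 98.302]
ink [ 0.616 -0.027 87.438]
grit [ 0.479 -0.367 93.947]
stone [ 0.47  -0.184 14.047]
[[ 0.91   0.414 -0.   ]
 [ 0.414 -0.91   0.   ]
 [-0.    -0.    -1.   ]]
```

```bash
cat > pp.py <<'E'
from h import *
import json
d=json.load(open('d.json'))
def rot(a):
    R=lambda a:(lambda y,z:np.c_[np.cross(y,z),y,z])(np.array([np.cos(a),np.sin(a),0]),np.array([0,0,-1.]))
    a=np.radians(a); E=robot.read_state()['eef_rot']; return max([R(a),R(a+np.pi)],key=lambda M:np.trace(np.transpose(E)@M))
def go(x,y,z,a):
    for da in (0,180):
        try: M=rot(a); M=M if da==0 else M@np.diag([-1,-1,1]); return robot.reach([x,y,z],M)
        except robot.Unreachable: print('flip',da)
    raise SystemExit('unreachable')
def pick(n,a,zg,op=1.0,force=50):
    x,y=d[n][:2]
    robot.set_gripper(op); go(x,y,.16,a); robot.move_l([x,y,zg],vel=.12)
    robot.set_gripper(0,force); robot.pause(.2); s=robot.read_state(); print(n,'gap mm',85*s['finger_gap'],'F',s['grip_force'])
    robot.move_l([x,y,.2],vel=.2)
def place(t,off,zp,rel):
    x,y,l=d[t]; x+=off*np.cos(np.radians(l)); y+=off*np.sin(np.radians(l))
    s=robot.read_state(); print('carry gap',85*s['finger_gap'])
    go(x,y,.2,l+90); robot.move_l([x,y,zp+.025],vel=.2); robot.move_l([x,y,zp+.001],vel=.04); robot.pause(.2)
    s=robot.read_state(); print('wrist',np.round(s['wrist_force'],1))
    robot.set_gripper(rel); robot.pause(.2); robot.move_l([x,y,.17],vel=.2); print('t',robot.read_state()['time_s'])
E
python3 - <<'E'
from pp import *
pick('blue',0,.045); p=robot.get_image('wrist'); save(p,'w1'); place('grit',.038,.049,1.0)
p=robot.get_image('top'); save(p,'t2')
a=cv2.imread('pics/t2.png')[100:300,120:500]; b=cv2.imread('pics/w1.png')
cv2.imwrite('pics/c2.png',np.vstack([cv2.resize(a,(570,300)),cv2.resize(b,(480,300))[:, :].copy() if 0 else cv2.copyMakeBorder(cv2.resize(b,(480,300)),0,0,0,90,0)]))
E
```

```text
blue gap mm 51.01732831402169 F 52.09463953273371
carry gap 51.034582578391955
wrist [-2.   2.3  2.1]
t 10.5583
```

View pics/c2.png

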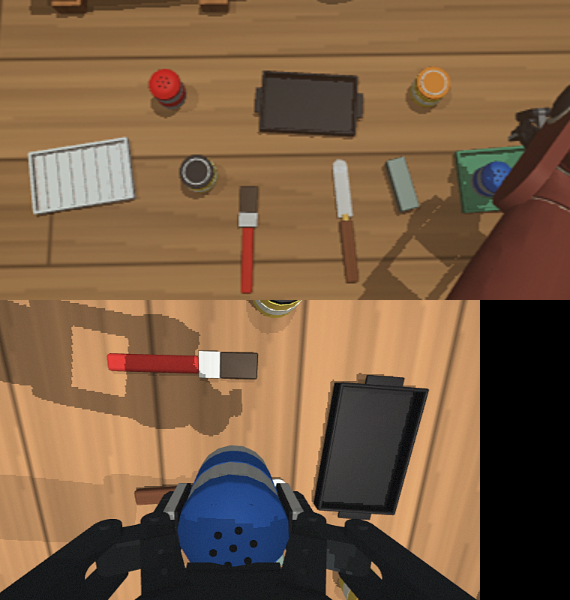

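The wrist view shows the blue shaker held upright between the pads. In the top view it stands in the left half of the green tray at about (492,178), and the knife and brush have not moved. I'll carry on with the others.

```bash
python3 - <<'E'
from pp import *
pick('red',0,.045); place('grit',-.038,.049,1.0)
pick('orange',0,.036); place('ink',-.038,.040,1.0)
pick('black',0,.036); place('ink',.038,.040,1.0)
pick('stone',d['stone'][2]+90,.024,op=.75); place('drip',0,.032,.62)
go(.3,0,.35,90) if False else robot.move_l([.45,.25,.3],vel=.25)
p=robot.get_image('top'); save(p,'t3'); cv2.imwrite('pics/c3.png',cv2.resize(cv2.imread('pics/t3.png')[100:300,120:500],(760,400)))
save(robot.get_image('scene'),'s3')
E
```

```text
red gap mm 51.01303336978703 F 52.823422397486866
carry gap 51.22836555086406
wrist [-3.7  3.5  4.7]
t 20.8917
orange gap mm 56.517911207320594 F 54.275610535405576
carry gap 56.30524194361602
wrist [-3.2  0.9  4.3]
t 28.6417
black gap mm 56.20352951742448 F 54.18873047456145
carry gap 56.45109633681713
wrist [-3.7 -0.4  5.3]
t 36.5417
stone gap mm 30.96762481645573 F 51.458083391189575
carry gap 30.97872882926335
wrist [-0.2 -0.6  0.8]
t 45.9333
```

View pics/c3.png

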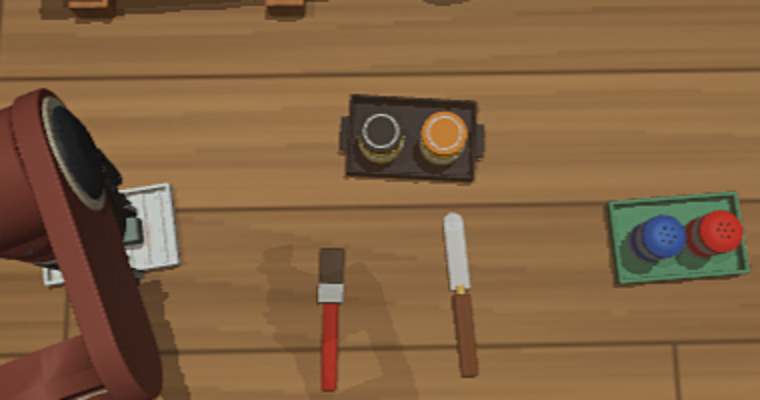

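View pics/s3.png

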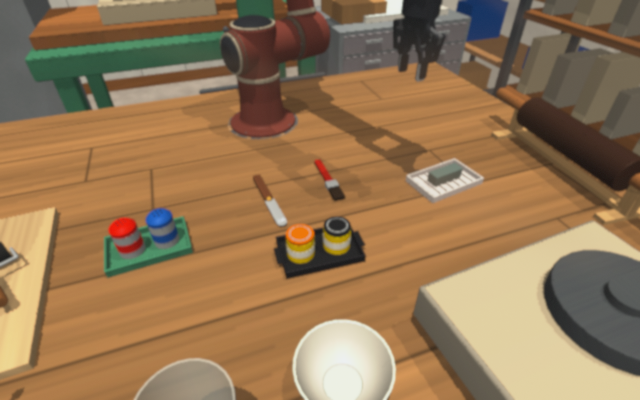

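Both views show all four cylinders upright in the right trays, with the lids at crop (664,236), (722,231), (381,132) and (445,132). The scene view shows the stone lengthwise in the white tray at (446,173). Knife and brush haven't moved. I'll check the offsets in the tray frames, then hand in.

```bash
python3 - <<'E'
from pp import *
robot.move_l([.45,0,.3],vel=.25); robot.pause(.3)
p=robot.get_image('top'); ok=True
def off(P,t,lim):
    l=np.radians(d[t][2]); v=P[:2]-d[t][:2]; y=v@[np.cos(l),np.sin(l)]; x=v@[np.sin(l),-np.cos(l)]; print(t,round(x,3),round(y,3)); return abs(x)<lim[0] and abs(y)<lim[1]
for u,v,z,t,L in [(664,236,.080,'grit',(.03,.06)),(722,231,.080,'grit',(.03,.06)),(381,132,.062,'ink',(.028,.058)),(445,132,.062,'ink',(.028,.058))]:
    ok&=off(ray(p,120+u/2,100+v/2,z),t,L)
r=robot.boxes_of('rub_stone_mid',p)[0]; P=w(p,r['point']); print(r['score'],P); ok&=bool(off(P,'drip',(.035,.04)))
cv2.imwrite('pics/c4.png',cv2.cvtColor(cv2.resize(p['color'][180:260,120:240],(600,400)),cv2.COLOR_RGB2BGR)); print(ok)
E
```

```text
grit -0.003 0.04
grit -0.003 -0.031
ink -0.004 0.04
ink -0.001 -0.04
0.63 [0.4965298  0.36355568 0.03251067]
drip -0.001 0.001
True
```

View pics/c4.png

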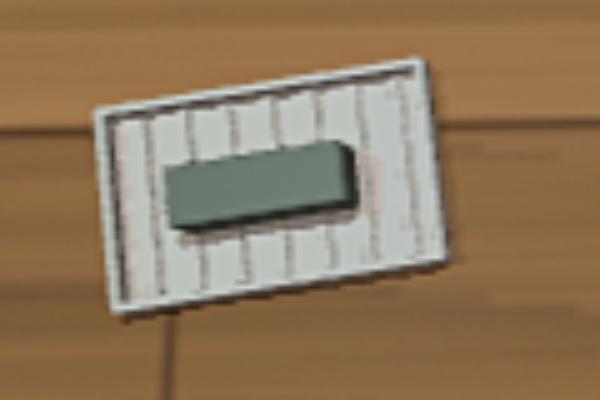

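The stone lies flat and lengthwise, central in the white tray (crop centre about 262,185). All offsets are within limits.

```bash
python3 -c "
from plant import robot
print(robot.close_job())"
```

```text
the job is handed in; nothing more can be done
None
```

I handed the job in: both shakers stand in the green tray, both tins stand in the black tray, and the stone lies flat and lengthwise in the white tray; the knife and brush look unmoved in the pictures, and no verdict came back.

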